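Turn the tasting dish to the empty ramekin

ROBOT

A 6-joint arm with a two-finger parallel gripper is mounted at the origin on a cart in front of the work surface, level with it; the furniture and walls round the work are solid. World frame = base frame: x ahead of the robot, y to its left, z up, the work surface at z = 0. Lengths are in m, angles in rad, forces in N, time in s.
With the tool pointing down it reaches from about 0.375 to 0.9 m from the base axis. Payload 3.1 kg.
Tool frame: the origin (TCP) lies midway between the tips of the shut fingers; the grasp point (between the pads) lies 19 mm behind it; z points along the fingers, y is the line along which they close (so a half turn about z gives the same grasp; the last joint's range is limited). The gripper opens to 85 mm and grips with 20 to 120 N. Pads are 22 mm wide; open, the fingers measure 114 mm over their backs; the gripper's body (76 mm by 85 mm) begins 54 mm behind the grasp point. The pads swing forward as they close: fully open they stand 13 mm farther back than shut.
Start: joints at [-1.44, 0.527, 1.433, -0, 1.181, -0.178], TCP at [0.19, -0.595, 0.231] pointing down, gripper open.
Joint ranges: [-3.08, 3.08], [-0.75, 2.2], [0.22, 2.44], [-1.43, 4.57], [0, 2.65], [-2.85, 2.85]. Speed limits (rad/s): [2.79, 2.79, 3.14, 3.14, 3.14, 3.14].

INTERFACE

Orientations are given as a unit quaternion [x, y, z, w].
In Python, from station import manip gives the robot as it stands.
- The arm moves only by the tool step_arm, never from a script. Its argument "targets" is text: rows parted by semicolons, each of 4 numbers parted by spaces: the shift along the tool's x, y, z in mm, then the turn about the tool's z in degrees. A call has 1 to 12 rows; each row is the pose to reach, as a shift and turn from the pose commanded when the call began, along the tool's axes at that moment; what a row does not reach only later rows make up. A row lasts 1/10 s, in which the tool goes at most 50 mm and 8.59 degrees, less where a joint would pass 70% of its speed; a pose out of reach is approached as far as the arm can. A call with a gripper value outside its range is refused whole. "gripper" is the closure, from 0 (fully open) to 1 (shut), set as the call begins (left out, the last holds). The fingers move at their own pace and stop on an object; "squeeze" is the grip in N (left out, the last holds). Time passes only in rows, so rows that repeat a pose let the fingers close. It gives the time, the measured TCP pose, the force, the opening and the grip force at its end, in the units of the state.
- manip.sense(): the state, without advancing time (a new reading comes with each control period).
- manip.snapshot(name): name is "side" or "top"; returns the picture (384x512x3 uint8, red, green, blue); there is no depth.
- manip.get_calibration(name): a dict with "fov_y" (degrees; the focal length in pixels is half the picture's height over the tangent of half this angle, whatever the lens; pixels are square), "cx", "cy" (the principal point, pixels), "extrinsics" (4x4, takes a point from camera to world coordinates). Camera axes: x right, y down, z forward; pixel columns grow to the right and rows downward; lengths in m; the calibration is good to about 2 mm. A picture is of the moment at which its call begins. get_calibration takes no time and is no camera call.
- manip.sign_off(): hands the job in; it is judged then, once.
Trained networks look in the newest picture that a camera, given by its name, has taken for a name from the list of things; names that differ only in an ending like _2 or _b are one class to them, and where a whole thing is asked for, a point or a joint stands for the part that bears it (a point fixed in the world has none). Each returns a list of dicts, best first, with "p" (0 to 1); they miss things now and then, are a little off and sometimes report something else, mostly with a low value. They report only what shows in the picture. A call takes as long as a camera call.
- manip.recognise(camera, query): "position" ([column, row] in pixels, amid what is visible of it).
- manip.masks_of(camera, query): "pixels" (384x512 bool, what is visible of it) and "position" ([column, row] in pixels, amid what is visible of it).
- manip.mark_of(camera, query): "position" ([column, row] in pixels: a listed point, or the origin of a listed thing).
The state is a dict: "t": time; "q": joint angles; "qd": joint speeds; "tau": joint torques, N m; "tcp_pos": TCP position; "tool_rot": TCP orientation; "force": force on the tool from outside, world axes, zero at the start; "ft_torque": the same for the moment, N m; "finger_gap": opening from 0.0 (shut) to 1.0 (fully open); "gripper_force": force on a finger pad.
Only numpy, scipy, OpenCV 4.12 (cv2) and the standard library are available. Lean on these libraries where they do the work, as an engineer would, in place of code of your own. Each camera call takes 0.05 s, during which the arm holds its last target. There are 200 camera calls.

TASK

A steel tasting dish with one loose cherry tomato in its middle stands on the cork trivet. Take the dish by the black grip of its arched handle and lift it a little way straight up, then, in the air, turn it a quarter turn (left or right, as needed) so that its red tab points at the empty white ramekin, keeping it level and the tomato in the middle without touching it. Finish while still holding the dish still and level by its grip, about a hand's breadth (10 cm) above the trivet, with everything else left where it stood.

Things in the scene. Friction and masses are not known exactly. Their poses are not given: they have to be found in the camera images.
- dish: Round brushed-steel tasting dish, 172 mm across and 32 mm high at the rim, 0.2 to 0.4 kg, loose, standing on the trivet. Origin: centre of its underside; z up, x toward its red tab, y along its handle grip. A fixed steel arch rises over the middle from the rim at +y and -y (178 mm wide at most, 8 mm wire) and carries the black grip. The floor is a shallow cone (about 7.5 degrees) falling to the middle.
- dish_grip (a point): Centre of the black plastic grip of the dish, 130 mm above the dish's underside on its axis (on the standing dish 140 mm above the worktop). The grip is a straight bar 90 mm long along the dish's y, 16 mm wide along the dish's x, 20 mm high; nothing lies beside it along x. Clear space of about 75 mm below the grip down to the tomato.
- dish_tab (a point): Top of the outer end of the red tab on the dish's rim, 113 mm from the dish's axis along its +x, 36 mm above its underside. The tab tells which way the dish points; at the start it faces roughly (within about 15 degrees) along the trivet's +x, away from the robot.
- dish_middle (a point): The point where the tomato's centre lies when the tomato rests in the middle of the dish: on the dish's axis, 26.6 mm above its underside.
- cherry: Red cherry tomato, a loose hard ball 30 mm in diameter, 16 g, lying in the middle of the dish; it rolls if the dish tilts or is jerked. Origin: its centre.
- trivet: Round cork trivet, 176 mm across, 10 mm thick, fixed to the worktop. Origin: centre of its underside, on the worktop; z up, x roughly away from the robot.
- ramekin_empty: Empty white fluted china ramekin, 82 mm across, 42 mm high, about 200 mm to the left or right of the trivet's centre (centre to centre). Origin: centre of its underside. The tab must finally point at it.
- ramekin_green: White fluted china ramekin filled with green herbs, 82 mm across, 42 mm high, on the other side of the trivet. Origin: centre of its underside. Leave it alone.
- lemon: Yellow lemon, 72x57x58 mm, on the right of the worktop, near its front edge (another lemon and a garlic bulb lie farther back). Origin: centre of its underside. Leave it alone.
- mill: Grey and clear salt shaker, 44 mm across, 90 mm high, on the left of the worktop. Origin: centre of its underside. Leave it alone.

How it is judged:
On the way, in this order (a step that is already met when the one before it is completed fails the run):
1. the dish is lifted clear of the trivet (by 25 mm or more), held by its grip and not yet turned toward the empty ramekin (z of dish in the frame of trivet above 0.035 m and contact force between the fingers and dish above 1 N and distance between the grasp point and dish_grip below 0.05 m and (y of ramekin_empty in the frame of dish above 0.1 m or y of ramekin_empty in the frame of dish below -0.1 m)), for 0.1 s.
2. in the air the red tab is turned to the empty ramekin (z of dish in the frame of trivet above 0.035 m and x of ramekin_empty in the frame of dish above 0.08 m and y of ramekin_empty in the frame of dish between -0.04 and 0.04 m), for 0.2 s.
At the end, for the whole second after the job is handed in: Dish held by its grip, 50 to 170 mm above the trivet and within 40 mm of its centre, level within 5 degrees, at rest; the tab's line passes within 35 mm of the empty ramekin's centre; tomato within 15 mm of the dish's middle; ramekins, lemon and shaker within 20 mm of their places (z of dish in the frame of trivet between 0.06 and 0.18 m and horizontal distance between dish and trivet below 0.04 m and contact force between the fingers and dish above 1 N and distance between the grasp point and dish_grip below 0.05 m and angle between dish's own z axis and vertical below 0.09 rad and linear speed of dish below 0.03 m/s and angular speed of dish below 0.15 rad/s and x of ramekin_empty in the frame of dish above 0.08 m and y of ramekin_empty in the frame of dish between -0.035 and 0.035 m and distance between cherry and dish_middle below 0.015 m and distance of each of ramekin_empty, ramekin_green, lemon, mill from where it was at the start of the episode below 0.02 m); the arm keeps its last pose, push and grip.
It fails at once if the tomato rolls more than 25 mm from the middle of the dish (distance between cherry and dish_middle above 0.025 m).
It fails at once if the dish is tilted by more than 11 degrees (angle between dish's own z axis and vertical above 0.2 rad).
It fails at once if the robot touches the tomato (contact force between the arm and cherry above 0.3 N).
It fails at once if the fingers touch the tomato (contact force between the fingers and cherry above 0.3 N).
It fails at once if a ramekin, the lemon or the shaker is pushed more than 20 mm from its place (distance of any of ramekin_empty, ramekin_green, lemon, mill from where it was at the start of the episode above 0.02 m).
It also fails if it takes over 38 s, if anything falls off the work surface, if the arm or the gripper's body presses on something with over 40 N, if the wrist force passes 120 N, or if a joint passes its speed limit or range.

## Working session

There is one attempt and no reset: what is moved stays moved. The work goes in short steps, Python scripts to look and compute and a tool call to move; the robot and the scene stay as the last step left them, time stands still between calls to the robot, and variables do not carry over. Pictures are saved under pics/ and viewed, at most 10 in all, crops included, and the job is handed in when it is done.

Besides the shell and the picture viewer there is one more tool, called after "Call:" as name(argument=value, ...) on one line, values as JSON. step_arm: Moves the arm, as the interface text tells. Its arguments: {"type":"object","properties":{"targets":{"type":"string"},"gripper":{"type":"number"},"squeeze":{"type":"number"}},"required":["targets"]}

```bash
mkdir -p pics
cat > h.py <<'E'
import numpy as np, cv2
from station import manip
def ray(cam,px):
    c=manip.get_calibration(cam); E=np.array(c["extrinsics"]); f=192/np.tan(np.radians(c["fov_y"])/2)
    d=E[:3,:3]@np.array([(px[0]-c["cx"])/f,(px[1]-c["cy"])/f,1]); return E[:3,3],d
def at(cam,px,z):
    o,d=ray(cam,px); return o+d*(z-o[2])/d[2]
def save(cam,n): cv2.imwrite(f"pics/{n}.png",manip.snapshot(cam)[:,:,::-1])
def look(cam,q,z,n=2):
    for r in manip.mark_of(cam,q)[:n]: print(cam,q,round(r["p"],2),np.round(r["position"],1),np.round(at(cam,r["position"],z),4))
E
python3 - <<'E'
from h import *
s=manip.sense();print(s["t"],s["tcp_pos"],s["tool_rot"],s["finger_gap"])
for c in("top","side"):
    print({k:np.round(v,3) for k,v in manip.get_calibration(c).items()})
    save(c,c+"0")
    for q,z in (("dish_grip",.14),("dish_tab",.046),("cherry",.0366),("trivet",0),("ramekin_empty",0),("ramekin_green",0)): look(c,q,z)
cv2.imwrite("pics/both0.png",cv2.resize(np.hstack([cv2.imread("pics/top0.png"),cv2.imread("pics/side0.png")]),(800,300)))
E
```

```text
0.0 [ 0.18987803 -0.59470122  0.23033498] [ 9.88104378e-01  1.53780854e-01  5.32012357e-05 -1.08805167e-03] 0.9993212940413739
{'fov_y': np.float64(54.399), 'cx': np.float64(258.356), 'cy': np.float64(195.28), 'extrinsics': array([[ 0.014, -0.991,  0.13 ,  0.376],
       [-1.   , -0.012,  0.02 , -0.019],
       [-0.018, -0.13 , -0.991,  1.23 ],
       [ 0.   ,  0.   ,  0.   ,  1.   ]])}
top dish_grip 0.57 [255.9 207.2] [0.4833 0.01   0.14  ]
top dish_tab 0.87 [253.8 174.5] [0.5982 0.0208 0.046 ]
top cherry 0.6 [255.1 211.3] [0.4803 0.0151 0.0366]
top cherry 0.36 [316.7 217.6] [ 0.4626 -0.1816  0.0366]
top ramekin_empty 0.79 [316.9 219.3] [ 0.4597 -0.1872  0.    ]
top ramekin_green 0.91 [197.6 200.4] [0.5174 0.2078 0.    ]
{'fov_y': np.float64(49.749), 'cx': np.float64(254.328), 'cy': np.float64(186.107), 'extrinsics': array([[-1.   ,  0.   , -0.016,  0.546],
       [ 0.012,  0.657, -0.754,  1.011],
       [ 0.011, -0.754, -0.657,  0.981],
       [ 0.   ,  0.   ,  0.   ,  1.   ]])}
side dish_grip 0.19 [260.5 255.6] [0.5121 0.3202 0.14  ]
side dish_tab 0.68 [233.2 203. ] [0.5927 0.0223 0.046 ]
side cherry 0.58 [269.4 176.5] [ 0.4677 -0.1251  0.0366]
side cherry 0.45 [271.5 203.8] [0.4664 0.0163 0.0366]
side trivet 0.74 [266.7 212.1] [0.4812 0.0183 0.    ]
side ramekin_empty 0.54 [268.4 169. ] [ 0.4667 -0.2136  0.    ]
side ramekin_green 0.64 [260.8 253.9] [0.5055 0.1985 0.    ]
```

View pics/both0.png

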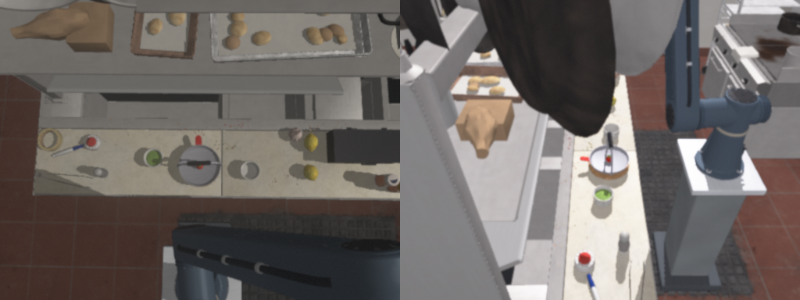

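The top view shows the dish near (255,210) px with its tab pointing up. The empty ramekin is at (317,219) and the green one at (197,200). I'll crop in on the grip.

Run:
```python
from h import *
a=cv2.imread("pics/top0.png")[160:250,180:340]; b=cv2.imread("pics/side0.png")[150:270,210:330]
cv2.imwrite("pics/crop0.png",np.hstack([cv2.resize(a,(480,270),interpolation=3),cv2.resize(b,(270,270),interpolation=3)]))
# grip: dark pixels in the dish area of top
t=cv2.imread("pics/top0.png"); m=(t.max(2)<60); m[:190]=0;m[225:]=0;m[:,:225]=0;m[:,290:]=0
n,l,st,ce=cv2.connectedComponentsWithStats(m.astype(np.uint8))
for i in range(1,n):
    if st[i,4]>15:
        y,x=np.nonzero(l==i); r=cv2.minAreaRect(np.c_[x,y].astype(np.float32)); print(st[i],r,at("top",ce[i],.145))
        v=cv2.fitLine(np.c_[x,y].astype(np.float32),2,0,.01,.01).ravel()[:2]; c=ce[i]
        d=at("top",c+20*v,.145)-at("top",c-20*v,.145); print("dir deg from x",np.degrees(np.arctan2(d[1],d[0])))
```

```text
[240 207  29   5 109] ((254.0, 209.0), (4.0, 28.0), 90.0) [0.47876321 0.01861141 0.145     ]
dir deg from x -86.35270127796588
```

View pics/crop0.png

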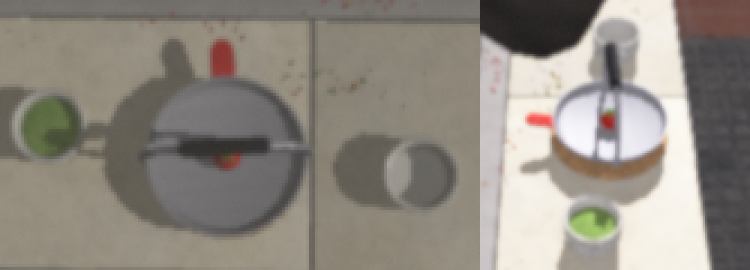

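The grip centre is near (0.479, 0.017), and the tab sits at about +3°. The empty ramekin is on the right near (0.46, −0.19). I'll move above the grip with the fingers closing along the dish's x.

Call:
step_arm(targets="40 -45 -20 -6;80 -88 -20 -14;120 -130 -20 -22;160 -172 -20 -30;200 -214 -20 -38;240 -257 -20 -46;280 -300 -20 -54;320 -343 -20 -62;360 -386 -20 -68;400 -428 -20 -72;440 -471 -20 -75;462 -494 -20 -75", gripper=0)

```text
t: 1.9
tcp_pos: [0.4466, -0.0538, 0.2518]
tool_rot: [0.69, 0.724, 0.0, 0.001]
force: [0.8, -0.6, 0.4]
finger_gap: 1.002
gripper_force: 0.0
```

Call:
step_arm(targets="0 0 0 0;0 0 0 0;0 0 0 0")

```text
t: 2.2
tcp_pos: [0.4456, -0.0564, 0.2513]
tool_rot: [0.691, 0.723, -0.0, 0.0]
force: [-0.2, -0.8, -0.3]
finger_gap: 0.998
gripper_force: 0.0
```

```bash
cat > st.py <<'E'
from h import *
from scipy.spatial.transform import Rotation as R
def st():
    s=manip.sense();M=R.from_quat(s["tool_rot"]).as_matrix()
    print("t",s["t"],"tcp",np.round(s["tcp_pos"],4),"gap",s["finger_gap"],"gf",s["gripper_force"],"F",np.round(s["force"],2),"q",np.round(s["q"],2))
    print(np.round(M,3)); return np.array(s["tcp_pos"]),M
E
python3 - <<'E'
from st import *
p,M=st()
a=manip.snapshot("top");b=manip.snapshot("side")
cv2.imwrite("pics/c1.png",np.hstack([cv2.resize(a[130:250,170:340],(510,360),interpolation=3),cv2.resize(b[120:270,200:320],(288,360),interpolation=3)])[:,:,::-1])
for c in("top","side"):
    for q,z in (("dish_grip",.14),("dish_tab",.046),("ramekin_empty",0),("trivet",0)): look(c,q,z,1)
    r=manip.masks_of(c,"ramekin_empty")[:1]
    for k in r:
        y,x=np.nonzero(k["pixels"]); print(k["p"],x.min(),x.max(),y.min(),y.max(),at(c,[(x.min()+x.max())/2,(y.min()+y.max())/2],.03))
E
```

```text
t 2.2 tcp [ 0.4456 -0.0564  0.2513] gap 0.9982669120487965 gf 0.0 F [-0.22 -0.84 -0.33] q [-0.38  0.26  1.83 -0.    1.05 -0.42]
[[-0.046  0.999 -0.   ]
 [ 0.999  0.046 -0.   ]
 [-0.    -0.    -1.   ]]
top dish_grip 0.82 [254.  208.9] [0.4782 0.0155 0.14  ]
top dish_tab 0.77 [250.7 176.5] [0.5916 0.0307 0.046 ]
top ramekin_empty 0.76 [314.6 216.8] [ 0.4678 -0.1798  0.    ]
0.86 315 332 207 230 [ 0.4604569  -0.20421865  0.03      ]
side dish_grip 0.93 [271.6 178.2] [0.4696 0.0078 0.14  ]
side dish_tab 0.75 [235.1 201.7] [0.5867 0.0161 0.046 ]
side ramekin_empty 0.62 [269.5 171.8] [ 0.4632 -0.1967  0.    ]
side trivet 0.69 [268.6 211. ] [0.4746 0.013  0.    ]
0.88 261 280 158 177 [ 0.46102377 -0.18494887  0.03      ]
```

View pics/c1.png

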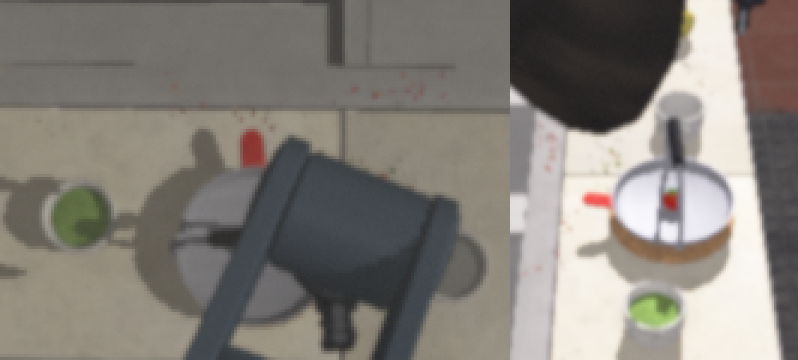

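The gripper is now right of the dish, and the grip is best estimated at (0.477, 0.0155) with the tab near +3.6°. I'll move above it and descend to just over the grip.

Call:
step_arm(targets="35 17 0 -1;70 35 0 -1;70 35 0 -1;70 35 35 -1;70 35 70 -1;70 35 75 -1;70 35 75 -1")

```text
t: 3.5
tcp_pos: [0.4768, 0.0157, 0.1757]
tool_rot: [0.684, 0.729, -0.001, -0.001]
force: [-0.1, 0.7, -0.1]
finger_gap: 0.998
gripper_force: 0.0
```

Run:
```python
from st import *
p,M=st()
a=manip.snapshot("top");b=manip.snapshot("side")
cv2.imwrite("pics/c2.png",np.hstack([cv2.resize(a[150:250,200:300],(400,400),interpolation=3),cv2.resize(b[140:240,220:320],(400,400),interpolation=3)])[:,:,::-1])
look("side","dish_grip",.14,1);look("side","dish_tab",.046,1);look("top","dish_tab",.046,1)
c=manip.get_calibration("side");E=np.linalg.inv(np.array(c["extrinsics"]));f=192/np.tan(np.radians(c["fov_y"])/2)
q=E@np.r_[p,1];print("tcp in side px",f*q[0]/q[2]+c["cx"],f*q[1]/q[2]+c["cy"])
```

```text
t 3.5 tcp [0.4768 0.0157 0.1757] gap 0.9979275202215135 gf 0.0 F [-0.07  0.68 -0.13] q [-0.2   0.42  1.85 -0.    0.87 -0.27]
[[-0.064  0.998 -0.003]
 [ 0.998  0.064  0.   ]
 [ 0.001 -0.003 -1.   ]]
side dish_grip 0.88 [271.1 177.5] [0.471  0.0043 0.14  ]
side dish_tab 0.63 [234.6 203.1] [0.5881 0.0228 0.046 ]
top dish_tab 0.93 [253.9 173.9] [0.6002 0.0205 0.046 ]
tcp in side px 269.8120452379274 170.98082126390733
```

View pics/c2.png

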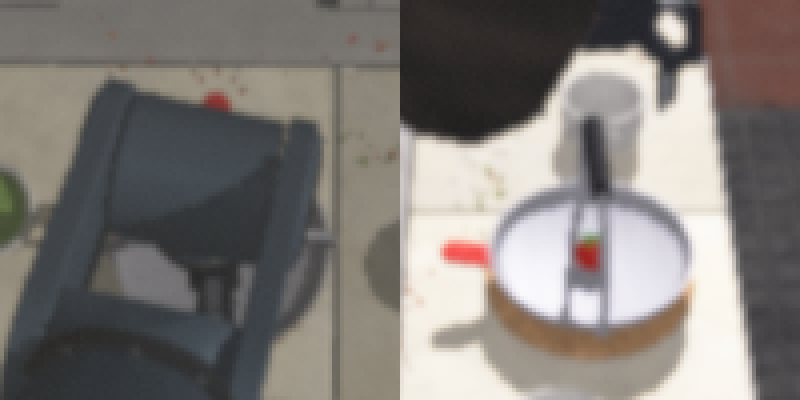

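In the side view the grip centre is at about (269,179) px and the TCP projects to column 269.8, so they line up. The right finger is visible beside the grip. I'll descend and close gently.

Call:
step_arm(targets="0 0 20 0;0 0 40 0;0 0 55 0;0 0 55 0;0 0 55 0")

```text
t: 4.25
tcp_pos: [0.4781, 0.0158, 0.122]
tool_rot: [0.684, 0.73, 0.0, 0.001]
force: [-0.0, -0.1, -0.5]
finger_gap: 0.999
gripper_force: 0.0
```

Call:
step_arm(targets="0 0 0 0;0 0 0 0;0 0 0 0;0 0 0 0;0 0 0 0;0 0 0 0;0 0 0 0;0 0 0 0", gripper=1, squeeze=20)

```text
t: 5.05
tcp_pos: [0.478, 0.0158, 0.1214]
tool_rot: [0.684, 0.729, 0.0, 0.0]
force: [1.6, -0.2, -1.3]
finger_gap: 0.186
gripper_force: 25.4
```

Gripped at a 16 mm opening. Next I'll firm up the grip and lift smoothly.

Call:
step_arm(targets="0 0 0 0;0 0 0 0;0 0 0 0;0 0 -2 0;0 0 -5 0;0 0 -9 0;0 0 -14 0;0 0 -20 0;0 0 -26 0;0 0 -32 0;0 0 -37 0;0 0 -40 0", squeeze=60)

```text
t: 6.25
tcp_pos: [0.4778, 0.0159, 0.162]
tool_rot: [0.684, 0.73, 0.0, 0.0]
force: [-0.5, -0.3, -3.9]
finger_gap: 0.172
gripper_force: 58.9
```

Run:
```python
from st import *
p,M=st()
b=manip.snapshot("side");z=p[2]-.1214
cv2.imwrite("pics/c3.png",cv2.resize(b[120:240,200:320],(480,480),interpolation=3)[:,:,::-1])
print("ft",manip.sense()["ft_torque"])
look("side","dish_tab",.046+z,1);look("top","dish_tab",.046+z,1);look("side","cherry",.0366+z)
```

```text
t 6.25 tcp [0.4778 0.0159 0.162 ] gap 0.1719734885440963 gf 58.94393563270569 F [-0.54 -0.26 -3.87] q [-0.2   0.44  1.87  0.    0.83 -0.27]
[[-0.064  0.998  0.001]
 [ 0.998  0.064 -0.   ]
 [-0.     0.001 -1.   ]]
ft [0.02529994 0.01119086 0.00954303]
top dish_tab 0.93 [253.9 173.9] [0.5925 0.0192 0.0866]
side cherry 0.45 [268.8 194.5] [0.4766 0.0153 0.0772]
```

View pics/c3.png

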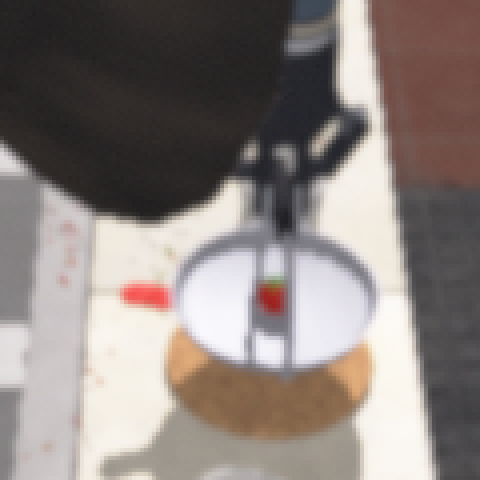

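Lifted about 40 mm and level, with the tomato centred at (268,194) px. Next: raise it further, then turn clockwise (+ about tool z) by about 98°.

Call:
step_arm(targets="0 0 -2 0;0 0 -6 0;0 0 -12 0;0 0 -19 0;0 0 -27 0;0 0 -35 0;0 0 -43 0;0 0 -49 0;0 0 -53 0;0 0 -55 0;0 0 -55 0;0 0 -55 0")

```text
t: 7.65
tcp_pos: [0.4773, 0.016, 0.2161]
tool_rot: [0.684, 0.73, -0.0, -0.0]
force: [-0.1, 0.5, -3.1]
finger_gap: 0.174
gripper_force: 58.9
```

Call:
step_arm(targets="0 0 0 0.5;0 0 0 1.5;0 0 0 3;0 0 0 5;0 0 0 7.5;0 0 0 10;0 0 0 12.5;0 0 0 15;0 0 0 17.5;0 0 0 20;0 0 0 22.5;0 0 0 25")

```text
t: 8.85
tcp_pos: [0.4775, 0.0159, 0.2162]
tool_rot: [0.826, 0.563, -0.0, -0.0]
force: [0.3, -0.8, -2.7]
finger_gap: 0.175
gripper_force: 59.0
```

Call:
step_arm(targets="0 0 0 2.5;0 0 0 5;0 0 0 7.5;0 0 0 10;0 0 0 12.5;0 0 0 15;0 0 0 17.5;0 0 0 20;0 0 0 22.5;0 0 0 25;0 0 0 27.5;0 0 0 30")

```text
t: 10.05
tcp_pos: [0.4775, 0.0159, 0.2162]
tool_rot: [0.944, 0.33, -0.0, -0.0]
force: [-0.4, -0.3, -3.8]
finger_gap: 0.172
gripper_force: 59.0
```

Call:
step_arm(targets="0 0 0 2.5;0 0 0 5;0 0 0 7.5;0 0 0 10;0 0 0 12.5;0 0 0 15;0 0 0 17.5;0 0 0 20;0 0 0 22.5;0 0 0 25;0 0 0 27.5;0 0 0 30")

```text
t: 11.25
tcp_pos: [0.4775, 0.0159, 0.2162]
tool_rot: [0.997, 0.074, -0.0, -0.0]
force: [-0.4, 0.1, -2.8]
finger_gap: 0.177
gripper_force: 59.0
```

Call:
step_arm(targets="0 0 0 2.5;0 0 0 5;0 0 0 7.5;0 0 0 9.5;0 0 0 11;0 0 0 12;0 0 0 12.6;0 0 0 13;0 0 0 13;0 0 0 13")

```text
t: 12.25
tcp_pos: [0.4775, 0.0159, 0.2163]
tool_rot: [0.999, -0.038, 0.0, -0.0]
force: [0.3, -0.4, -3.7]
finger_gap: 0.181
gripper_force: 58.9
```

Run:
```python
from st import *
p,M=st();z=p[2]-.1214
a=manip.snapshot("top");b=manip.snapshot("side")
cv2.imwrite("pics/c4.png",np.hstack([cv2.resize(a[150:270,200:340],(467,400),interpolation=3),cv2.resize(b[130:240,220:310],(327,400),interpolation=3)])[:,:,::-1])
for c in("top","side"):
    look(c,"dish_tab",.046+z,1);look(c,"ramekin_empty",0,1);look(c,"cherry",.0366+z,1)
    for k in manip.masks_of(c,"ramekin_empty")[:1]:
        y,x=np.nonzero(k["pixels"]); print(k["p"],x.min(),x.max(),y.min(),y.max(),at(c,[(x.min()+x.max())/2,(y.min()+y.max())/2],.03))
```

```text
t 12.25 tcp [0.4775 0.0159 0.2163] gap 0.18083550084006453 gf 58.94940376281738 F [ 0.28 -0.43 -3.67] q [-0.2   0.35  1.81  0.    0.98  1.44]
[[ 0.997 -0.075  0.   ]
 [-0.075 -0.997  0.   ]
 [ 0.    -0.    -1.   ]]
top dish_tab 0.6 [288.7 214.4] [ 0.4633 -0.086   0.1409]
top ramekin_empty 0.66 [316.9 217.2] [ 0.4666 -0.1873  0.    ]
0.95 308 333 206 230 [ 0.46193645 -0.19465061  0.03      ]
side dish_tab 0.7 [271.5 156.1] [ 0.4649 -0.1071  0.1409]
side ramekin_empty 0.63 [284.8 318.9] [ 0.4474  0.4185 -0.    ]
side cherry 0.44 [270.  181.2] [0.4745 0.0125 0.1315]
```

View pics/c4.png

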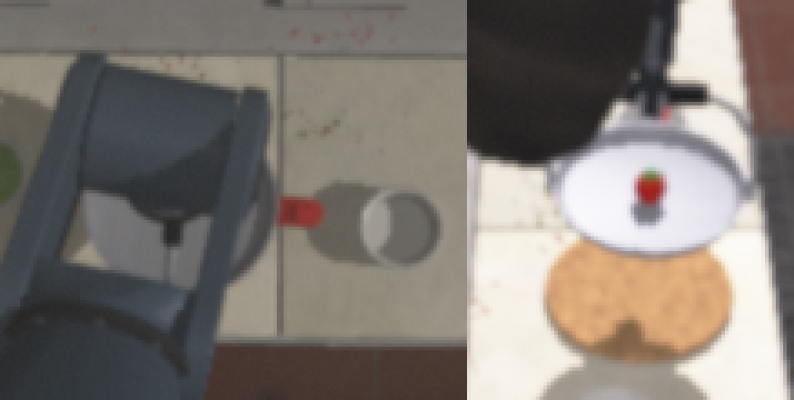

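The tab points at the empty ramekin at (320,218) px, with a lateral error of about 10 mm or less. The dish is level about 95 mm up and the tomato is centred at (270,181) px. Handing in.

```bash
python3 -c "
from station import manip
print(manip.sign_off())"
```

```text
the job is handed in; nothing more can be done
None
```

I handed the job in at about 12 s: the dish is held level by its grip about 95 mm above the trivet, the red tab points at the empty ramekin to within about 10 mm, and the tomato is still in the middle; no verdict was returned.

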